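# Dry-assemble a laminated wooden hand plane

## Task

Dry-assemble the wooden hand-plane body on its side on the gluing board, where the lower cheek and its two dowels are fixed: first stand the brass cross pin in its hole, then lower the long bed block and the short toe block over their dowels, flat and in line on the cheek with their sloping ends facing each other round the pin. Last lay the upper cheek over both dowels and the pin, fully down on both blocks, and let go. Leave the glue bottle and the offcuts round the work where they are.

Things in the scene. Friction and masses are not known exactly. Their poses are not given: they have to be found in the camera images.
- gluing_board: Fixed ply board 292x72x9 mm carrying the plane's lower cheek (260x56x12), its x axis within 0.2 rad of ahead. Origin: centre of underside; x to the toe end, -y to the sole; mm. Cheek top z=21. 10 mm dowels stand to z=71, top 10 tapered to a 4 mm nose: x=-84, y=0 for the bed block, x=102, y=0 for the toe block. Pin hole 20 wide at (20, 4), floor z=9. Pencil lines mark where blocks end.
- cross_pin: Loose round brass pin, 16 mm diameter, 54 mm tall, both ends tapered over 6 mm to 11 mm, about 0.09 kg, standing upright. Origin: centre of its lower end, z along the pin. In place it stands on the hole floor: lower end at (20, 4, 9) mm of the gluing board, top 42 mm above the lower cheek.
- bed_block: Loose long wooden block, 34 mm thick, about 0.17 kg, +x end sloping at 45 degrees. Origin: centre of underside of its 152x56 mm outline; corners (-76,-28), (76,-28), (20,28), (-76,28) mm, sole at -y. Upright 13 mm through hole at (-30, 0). Grip it at x=-13 (centre of mass) across the 56 mm. In place: origin at (-54, 0, 21) mm of the board, axes parallel. Starts within 0.45 rad of x ahead.
- toe_block: Loose short wooden block, 34 mm thick, about 0.11 kg, -x end sloping steeply. Origin: centre of underside of its 98x56 mm outline; corners (-49,-28), (49,-28), (49,28), (-17,28) mm, sole at -y. Upright 13 mm through hole at (21, 0). Grip it at x=8 (centre of mass) across the 56 mm. In place: origin at (81, 0, 21) mm of the board, axes parallel. Starts within 0.45 rad of x ahead.
- upper_cheek: Loose flat wooden board 260x56x12 mm, about 0.12 kg. Origin: centre of underside, x along its length to the toe end. Through holes: 13 mm at (-84, 0) and (102, 0) mm for the dowels, 21 mm at (20, 4) for the pin. Grip it at the middle across the 56 mm. In place: origin at (0, 0, 55) mm of the board, axes parallel, dowels 4 mm proud of it. Starts within 0.25 rad of x ahead.
- glue_bottle: Bystander: yellow glue bottle with a black nozzle, 50x50x106 mm, standing at the back left behind the work. Origin: centre of its underside.
- pale_offcut: Bystander: small pale offcut of wood, 46x58x14 mm, at the right front of the saw table. Origin: centre of its underside.
- red_offcut: Bystander: red-brown offcut of wood, 100x80x23 mm, at the back left behind the work. Origin: centre of its underside.

How it is judged:
On the way, in this order (a step that is already met when the one before it is completed fails the run):
1. the cross pin stands upright in its hole in the lower cheek (x of cross_pin in the frame of gluing_board between 0.015 and 0.025 m and y of cross_pin in the frame of gluing_board between -0.001 and 0.009 m and z of cross_pin in the frame of gluing_board below 0.012 m and angle between cross_pin's own z axis and vertical below 0.08 rad and contact force between the fingers and cross_pin below 0.1 N), for 0.2 s.
2. bed block and toe block lie flat and in line on the lower cheek over their dowels, let go, the pin still standing in its hole (x of cross_pin in the frame of gluing_board between 0.015 and 0.025 m and y of cross_pin in the frame of gluing_board between -0.001 and 0.009 m and z of cross_pin in the frame of gluing_board below 0.012 m and angle between each of cross_pin, bed_block, toe_block's own z axis and vertical below 0.08 rad and x of bed_block in the frame of gluing_board between -0.06 and -0.048 m and y of bed_block in the frame of gluing_board between -0.006 and 0.006 m and z of each of bed_block, toe_block in the frame of gluing_board below 0.024 m and angle between the x axis of each of bed_block, toe_block and the x axis of gluing_board, either way round below 0.1 rad and x of toe_block in the frame of gluing_board between 0.075 and 0.087 m and y of toe_block in the frame of gluing_board between -0.006 and 0.006 m and contact force between the fingers and bed_block below 0.1 N and contact force between the fingers and toe_block below 0.1 N), for 0.2 s.
At the end, for the whole second after the job is handed in: Pin upright on its hole floor (5 mm sideways); both blocks flat over their dowels (6 mm, 0.1 rad in line); upper cheek flat on both blocks over dowels and pin (5 mm, 0.06 rad); heights within 3 mm, tilts under 0.08 rad; all released and at rest (x of cross_pin in the frame of gluing_board between 0.015 and 0.025 m and y of cross_pin in the frame of gluing_board between -0.001 and 0.009 m and z of cross_pin in the frame of gluing_board below 0.012 m and angle between each of cross_pin, bed_block, toe_block, upper_cheek's own z axis and vertical below 0.08 rad and x of bed_block in the frame of gluing_board between -0.06 and -0.048 m and y of bed_block in the frame of gluing_board between -0.006 and 0.006 m and z of each of bed_block, toe_block in the frame of gluing_board below 0.024 m and angle between the x axis of each of bed_block, toe_block and the x axis of gluing_board, either way round below 0.1 rad and x of toe_block in the frame of gluing_board between 0.075 and 0.087 m and y of toe_block in the frame of gluing_board between -0.006 and 0.006 m and x of upper_cheek in the frame of gluing_board between -0.005 and 0.005 m and y of upper_cheek in the frame of gluing_board between -0.005 and 0.005 m and z of upper_cheek in the frame of gluing_board below 0.058 m and angle between the x axis of upper_cheek and the x axis of gluing_board, either way round below 0.06 rad and linear speed of each of cross_pin, bed_block, toe_block, upper_cheek below 0.02 m/s); the robot touches nothing.
It fails at once if the glue bottle is pushed more than 20 mm from its place or tipped (distance of glue_bottle from where it was at the start of the episode above 0.02 m or angle between glue_bottle's own z axis and vertical above 0.4 rad).
It fails at once if the pale offcut is pushed more than 20 mm from its place or tipped (distance of pale_offcut from where it was at the start of the episode above 0.02 m or angle between pale_offcut's own z axis and vertical above 0.4 rad).
It fails at once if the red-brown offcut is pushed more than 20 mm from its place or tipped (distance of red_offcut from where it was at the start of the episode above 0.02 m or angle between red_offcut's own z axis and vertical above 0.4 rad).
It also fails if it takes over 112 s, if anything falls off the work surface, if the arm or the gripper's body presses on something with over 40 N, if the wrist force passes 120 N, or if a joint passes its speed limit or range.

## Robot

A 6-joint arm with a two-finger parallel gripper is mounted at the origin on a cart in front of the work surface, level with it; the furniture and walls round the work are solid. World frame = base frame: x ahead of the robot, y to its left, z up, the work surface at z = 0. Lengths are in m, angles in rad, forces in N, time in s.
With the tool pointing down it reaches from about 0.225 to 0.875 m from the base axis. Payload 3.4 kg.
Tool frame: the origin (TCP) lies on the centre line of the jaws, within the pads' length; the fingertips stand 22 mm ahead of it and the grasp point (between the pads) lies 3 mm ahead of it; z points along the fingers, y is the line along which they close (so a half turn about z gives the same grasp; the last joint's range is limited). The gripper opens to 85 mm and grips with 20 to 120 N. Pads are 22 mm wide; open, the fingers measure 114 mm over their backs; the gripper's body (76 mm by 85 mm) begins 54 mm behind the grasp point. The pads swing forward as they close: fully open they stand 13 mm farther back than shut.
Start: joints at [0.996, 0.276, 1.505, -0, 1.361, -0.121], TCP at [0.252, 0.517, 0.253] pointing down, gripper open.
Joint ranges: [-2.89, 2.89], [-0.75, 2.08], [0.22, 2.7], [-1.18, 4.32], [0.11, 2.71], [-2.7, 2.7]. Speed limits (rad/s): [2.57, 2.57, 3.14, 3.14, 3.14, 3.14].

## Interface

Orientations are given as a unit quaternion [w, x, y, z].
In Python, from rig import manip gives the robot as it stands.
- The arm moves only by the shell command python3 steer.py 'ROWS' [OPENING] [FORCE]. ROWS is rows parted by semicolons, their numbers by spaces, 1 to 5 of them, each of 4 numbers: dx, dy, dz in m, then a turn about the tool's z in rad; each row shifts and turns the commanded pose from where the row before left it, along the tool's axes as they then stand; what a row does not reach is not made up. A row lasts 1/12 s, in which the tool goes at most 0.0417 m and 0.125 rad, less where a joint would pass 70% of its speed; a pose out of reach is approached as far as the arm can. OPENING is the finger opening in m, set as the command begins (- or left out keeps the last). The fingers move at their own pace and stop on an object; FORCE is the grip in N (left out, the last holds). Time passes only in rows, so rows that do not move let the fingers close. It prints the time, the measured TCP pose, the force, the opening and the grip force at its end.
- manip.get_state(): the state, without advancing time (a new reading comes with each control period).
- manip.get_image(name): name is "side" or "top" or "wrist"; returns a dict with "img" (384x512x3 uint8, red, green, blue), "camera_matrix" (3x3 intrinsics, pixels), "T" (4x4, takes a point from camera to world coordinates); the wrist camera has in their place "hand_eye" (4x4, takes a point from camera to tool coordinates, whose origin is the TCP and whose axes are the flange's). Camera axes: x right, y down, z forward; pixel columns grow to the right and rows downward; lengths in m; the calibration is good to about 2 mm. A picture is of the moment at which its call begins: read the wrist's pose just before it. There is no depth.
- manip.sign_off(): hands the job in; it is judged then, once.
The state is a dict: "clock": time; "qpos": joint angles; "qd": joint speeds; "effort": joint torques, N m; "position": TCP position; "ee_rot": TCP orientation; "contact_force": force on the tool from outside, world axes, zero at the start; "moment": the same for the moment, N m; "width": finger opening in m; "gripper_force": force on a finger pad.
Only numpy, scipy, OpenCV 4.12 (cv2) and the standard library are available. Lean on these libraries where they do the work, as an engineer would, in place of code of your own. Each camera call takes 0.05 s, during which the arm holds its last target. There are 200 camera calls.

## Working session

There is one attempt and no reset: what is moved stays moved. The work goes in short steps, Python scripts to look and compute and a shell command to move; the robot and the scene stay as the last step left them, time stands still between calls to the robot, and variables do not carry over. Pictures are saved under pics/ and viewed, at most 14 in all, crops included, and the job is handed in when it is done.

```bash
ls; mkdir -p pics
python3 - <<'E'
from rig import manip
import cv2
s=manip.get_state();print(s)
for n in("top","side"):
    d=manip.get_image(n);cv2.imwrite(f"pics/{n}0.png",d["img"][:,:,::-1]);print(n,d["camera_matrix"].tolist(),d["T"].round(4).tolist())
E
```

```text
pics
rig.py
steer.py
{'clock': 0.0, 'qpos': array([ 9.95968404e-01,  2.76592464e-01,  1.50610587e+00, -3.80410999e-05,
        1.36070689e+00, -1.21017097e-01]), 'qd': array([ 1.23595994e-03,  1.32793331e-03,  5.47015784e-05,  1.80133142e-03,
        1.87899161e-03, -3.20414946e-04]), 'effort': array([-2.78164125e-04, -4.16783667e+01, -2.45805573e+01, -6.25831444e-05,
        1.10862535e-02,  6.40235513e-06]), 'position': array([0.25183902, 0.51638249, 0.25245199]), 'ee_rot': array([-2.91509395e-04,  2.24959367e-01,  9.74367724e-01, -8.58324114e-04]), 'contact_force': array([-0.41823304, -0.40981229, -1.00126173]), 'moment': array([-0.00469099, -0.01348333,  0.00906701]), 'gripper_force': 0.0, 'width': 0.08540013262895436}
top [[477.5970504691493, 0.0, 260.4519135901447], [0.0, 477.5970504691493, 188.67588154377498], [0.0, 0.0, 1.0]] [[-0.0229, -0.9971, 0.0727, 0.4857], [-0.9997, 0.0225, -0.0056, -0.0566], [0.0039, -0.0728, -0.9973, 1.5396], [0.0, 0.0, 0.0, 1.0]]
side [[382.4623188448108, 0.0, 253.60346537292568], [0.0, 382.4623188448108, 189.62828050796773], [0.0, 0.0, 1.0]] [[0.9225, -0.1724, 0.3454, 0.2182], [-0.3858, -0.4442, 0.8086, -0.9508], [0.014, -0.8792, -0.4763, 0.5594], [0.0, 0.0, 0.0, 1.0]]
```
```bash
python3 -c "
import cv2
a=cv2.imread('pics/top0.png');b=cv2.resize(a[40:360,60:460],(800,640))[:600]
cv2.imwrite('pics/top0c.png',b)"
```

View pics/top0.png

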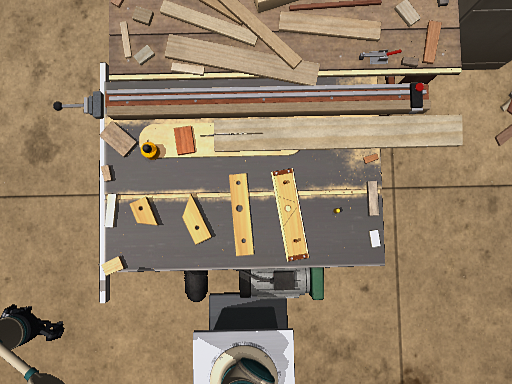

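View pics/side0.png

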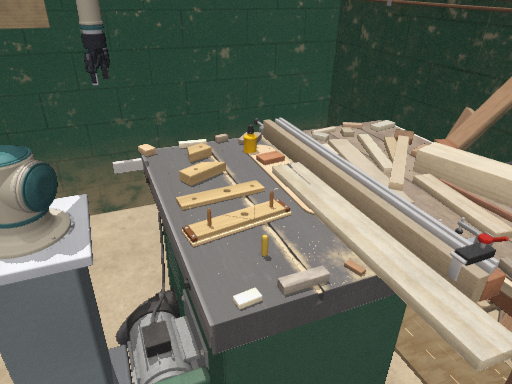

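The top view shows, left to right: toe block (145,211), bed block (196,218), upper cheek (241,215), gluing board with dowels (289,213) and pin (338,210). The glue bottle is at (149,150), the red offcut at (184,140) and the pale offcut at (375,238). The side view agrees.

```bash
cat > h.py <<'E'
from rig import manip
import numpy as np, cv2
from scipy.spatial.transform import Rotation as R
def tcp():
    s=manip.get_state();q=s["ee_rot"];T=np.eye(4);T[:3,:3]=R.from_quat([q[1],q[2],q[3],q[0]]).as_matrix();T[:3,3]=s["position"];return T
def shot(n,save=None):
    T=tcp();d=manip.get_image(n);T=T@d["hand_eye"] if n=="wrist" else d["T"]
    im=np.ascontiguousarray(d["img"][:,:,::-1])
    if save: cv2.imwrite(f"pics/{save}.png",im)
    return im,d["camera_matrix"],T
def cast(uv,z,K,T):
    uv=np.atleast_2d(np.asarray(uv,float));d=np.c_[uv,np.ones(len(uv))]@np.linalg.inv(K).T@T[:3,:3].T
    return T[:3,3]+d*((z-T[2,3])/d[:,2:])
def proj(P,K,T):
    c=(np.atleast_2d(P)-T[:3,3])@T[:3,:3]@K.T;return c[:,:2]/c[:,2:]
def yaw(T): return np.arctan2(T[1,0],T[0,0])
def go(x,y,z,a=None):
    """needed shift in tool axes (translation first in present axes) and turn so tool x lies at world angle a (mod pi)"""
    T=tcp();d=T[:3,:3].T@(np.array([x,y,z])-T[:3,3]);t=0
    if a is not None:
        t=-(a-yaw(T));t=(t+np.pi/2)%np.pi-np.pi/2
    print("tcp",T[:3,3].round(4),"yaw",round(yaw(T),4),"shift",d.round(4),"turn",round(t,4),"q6",round(manip.get_state()["qpos"][5],2))
E
python3 - <<'E'
from h import *
im,K,T=shot("top")
hsv=cv2.cvtColor(im,cv2.COLOR_BGR2HSV)
m=cv2.inRange(hsv,(12,70,110),(32,255,255));m[:163]=0;m[268:]=0;m[:,:112]=0;m[:,380:]=0
n,l,st,c=cv2.connectedComponentsWithStats(m)
for i in range(1,n):
    if st[i,4]>8:
        p=np.argwhere(l==i)[:,::-1].astype(np.float32);r=cv2.minAreaRect(p)
        b=cast(cv2.boxPoints(r),0.02,K,T)
        print(st[i],c[i].round(1),cast(c[i],.02,K,T)[0].round(3),"box",b[:,:2].round(3).tolist())
cv2.imwrite("pics/a.png",cv2.resize(im[160:275,100:390],None,fx=2.7,fy=2.7,interpolation=cv2.INTER_CUBIC))
go(0,0,0)
d=manip.get_image("wrist");print(d["hand_eye"].round(3).tolist(),d["camera_matrix"].tolist())
E
```

```text
[349 163   6   5  19] [351.8 164.6] [ 0.667 -0.36   0.02 ] box [[0.673, -0.351], [0.672, -0.367], [0.659, -0.366], [0.66, -0.35]]
[356 163   5   4   9] [358.3 164.6] [ 0.667 -0.38   0.02 ] box [[0.666, -0.373], [0.672, -0.386], [0.667, -0.388], [0.66, -0.375]]
[370 163  10   2  15] [374.8 163.3] [ 0.67  -0.433  0.02 ] box [[0.671, -0.418], [0.67, -0.447], [0.667, -0.447], [0.668, -0.418]]
[ 273  168   36   93 1620] [290.  215.5] [ 0.509 -0.157  0.02 ] box [[0.65, -0.099], [0.662, -0.17], [0.377, -0.212], [0.366, -0.141]]
[ 117  173  159   83 3548] [205.  210.4] [0.531 0.113 0.02 ] box [[0.529, 0.41], [0.78, 0.317], [0.605, -0.125], [0.358, -0.027]]
[297 183  70  16 653] [334.2 191.7] [ 0.581 -0.3    0.02 ] box [[0.609, -0.182], [0.609, -0.403], [0.563, -0.402], [0.563, -0.181]]
[377 185   3  10  24] [378.2 189.4] [ 0.586 -0.441  0.02 ] box [[0.6, -0.438], [0.6, -0.444], [0.571, -0.443], [0.571, -0.437]]
[336 208   4   5  15] [337.5 210.1] [ 0.523 -0.309  0.02 ] box [[0.529, -0.304], [0.529, -0.314], [0.516, -0.313], [0.517, -0.304]]
[112 256  11  12  98] [116.3 262.6] [0.373 0.394 0.02 ] box [[0.394, 0.408], [0.394, 0.376], [0.359, 0.376], [0.36, 0.408]]
[330 266  50   2  76] [358.6 266.7] [ 0.343 -0.369  0.02 ] box [[0.347, -0.279], [0.343, -0.434], [0.34, -0.433], [0.344, -0.279]]
tcp [0.2519 0.5165 0.2526] yaw 2.6878 shift [-1.000e-04 -5.743e-01  2.534e-01] turn 0 q6 -0.12
[[-0.001, -0.958, -0.288, 0.074], [1.0, -0.001, -0.0, -0.001], [-0.0, -0.288, 0.958, -0.12], [0.0, 0.0, 0.0, 1.0]] [[284.3586415489771, 0.0, 253.07325474452097], [0.0, 284.3586415489771, 193.07827001303482], [0.0, 0.0, 1.0]]
```

View pics/a.png

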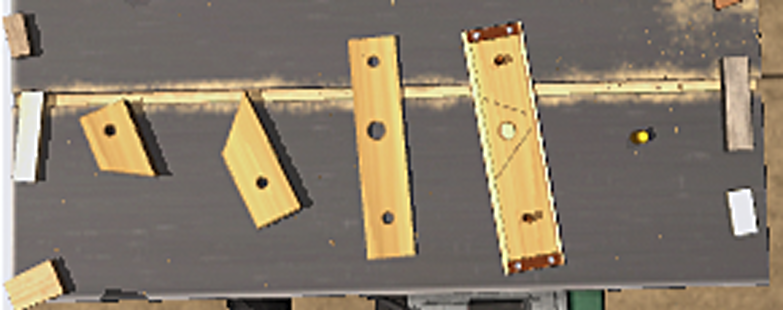

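The crop confirms the orientations. The toe ends point up the image, the soles face right, and both blocks and the boards are turned a little to the left. Next I move to a wrist view over the board and pin.

```bash
python3 -c "
from h import *
go(.54,-.2,.28,.14)"
```

```text
tcp [0.2519 0.5166 0.2528] yaw 2.6878 shift [-0.573  -0.5178 -0.0267] turn -0.5938 q6 -0.12
```

```bash
for i in 1; do 
python3 steer.py '-.0287 -.0259 -.0014 0;-.0287 -.0259 -.0014 0;-.0287 -.0259 -.0014 0;-.0287 -.0259 -.0014 0;-.0287 -.0259 -.0014 0'
python3 steer.py '-.0287 -.0259 -.0014 0;-.0287 -.0259 -.0014 0;-.0287 -.0259 -.0014 0;-.0287 -.0259 -.0014 0;-.0287 -.0259 -.0014 0'
python3 steer.py '-.0287 -.0259 -.0014 0;-.0287 -.0259 -.0014 0;-.0287 -.0259 -.0014 0;-.0287 -.0259 -.0014 0;-.0287 -.0259 -.0014 0'
python3 steer.py '-.0287 -.0259 -.0014 0;-.0287 -.0259 -.0014 0;-.0287 -.0259 -.0014 0;-.0287 -.0259 -.0014 0;-.0287 -.0259 -.0014 0'
python3 steer.py '0 0 0 .12;0 0 0 .12;0 0 0 .12;0 0 0 .12;0 0 0 .12'
python3 steer.py '0 0 0 .12;0 0 0 .12;0 0 0 .12;0 0 0 .12;0 0 0 .12'
python3 steer.py '0 0 0 .12;0 0 0 .12;0 0 0 .12;0 0 0 .12;0 0 0 .12'
python3 steer.py '0 0 0 .12;0 0 0 .12;0 0 0 .12;0 0 0 .12;0 0 0 .12'
python3 steer.py '0 0 0 .12;0 0 0 .028;0 0 0 0'
done
python3 - <<'E'
from h import *
go(.54,-.2,.28,.14)
im,K,T=shot("wrist","w1")
np.savez("w1.npz",K=K,T=T)
E
```

```text
clock: 0.62
position: [0.3244, 0.3359, 0.2602]
ee_rot: [0.0, 0.224, 0.974, -0.0]
contact_force: [0.8, 0.5, 0.0]
width: 0.0856
gripper_force: 0.0
clock: 1.03
position: [0.3966, 0.1564, 0.2675]
ee_rot: [0.0, 0.225, 0.974, 0.0]
contact_force: [0.8, 0.7, 0.1]
width: 0.0857
gripper_force: 0.0
clock: 1.45
position: [0.4689, -0.023, 0.2744]
ee_rot: [0.0, 0.225, 0.974, 0.0]
contact_force: [0.8, 0.2, -0.4]
width: 0.0854
gripper_force: 0.0
clock: 1.87
position: [0.5411, -0.2023, 0.2812]
ee_rot: [-0.0, 0.225, 0.974, 0.0]
contact_force: [0.4, 0.5, 0.5]
width: 0.0853
gripper_force: 0.0
clock: 2.28
position: [0.5408, -0.2006, 0.2809]
ee_rot: [-0.0, 0.506, 0.863, 0.0]
contact_force: [0.2, 0.3, 0.3]
width: 0.0853
gripper_force: 0.0
clock: 2.7
position: [0.5408, -0.2003, 0.281]
ee_rot: [-0.0, 0.738, 0.675, -0.0]
contact_force: [0.9, -0.3, 0.2]
width: 0.0855
gripper_force: 0.0
clock: 3.12
position: [0.5408, -0.2003, 0.281]
ee_rot: [-0.0, 0.904, 0.427, -0.0]
contact_force: [1.0, -0.5, -0.2]
width: 0.0856
gripper_force: 0.0
clock: 3.53
position: [0.5408, -0.2003, 0.281]
ee_rot: [-0.0, 0.99, 0.14, -0.0]
contact_force: [-0.3, 1.4, 0.3]
width: 0.0854
gripper_force: 0.0
clock: 3.78
position: [0.5408, -0.2003, 0.281]
ee_rot: [-0.0, 0.998, 0.07, -0.0]
contact_force: [0.2, 1.0, 0.9]
width: 0.0855
gripper_force: 0.0
tcp [ 0.5408 -0.2003  0.281 ] yaw 0.1395 shift [-0.0007 -0.0004  0.001 ] turn -0.0005 q6 0.96
```

View pics/w1.png

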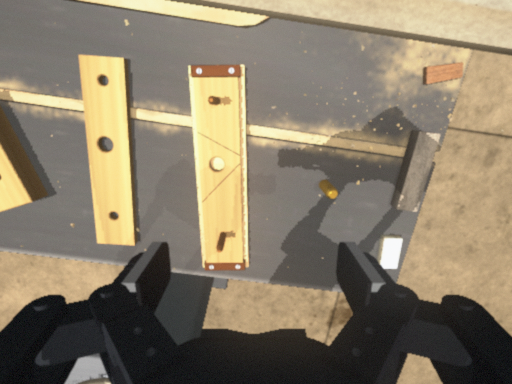

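The wrist view shows the board with its pin hole at about (217,164) and dowel tips at about (213,99) and (222,242). The pin is at (329,188) and the cheek holes are at (103,80), (105,144) and (113,216). I'll extract these precisely.

Run:
```python
import cv2,numpy as np
im=cv2.imread("pics/w1.png")
a=cv2.resize(im[60:275,70:140],None,fx=2.75,fy=2.75,interpolation=cv2.INTER_CUBIC)
b=cv2.resize(im[60:275,180:255],None,fx=2.75,fy=2.75,interpolation=cv2.INTER_CUBIC)
c=cv2.resize(im[165:215,305:355],None,fx=6,fy=6,interpolation=cv2.INTER_CUBIC)
o=np.zeros((592,800,3),np.uint8);o[:a.shape[0],:a.shape[1]]=a;o[:b.shape[0],200:200+b.shape[1]]=b;o[:300,450:750]=c
cv2.imwrite("pics/w1c.png",o)
```

```text
(no output)
```

View pics/w1c.png

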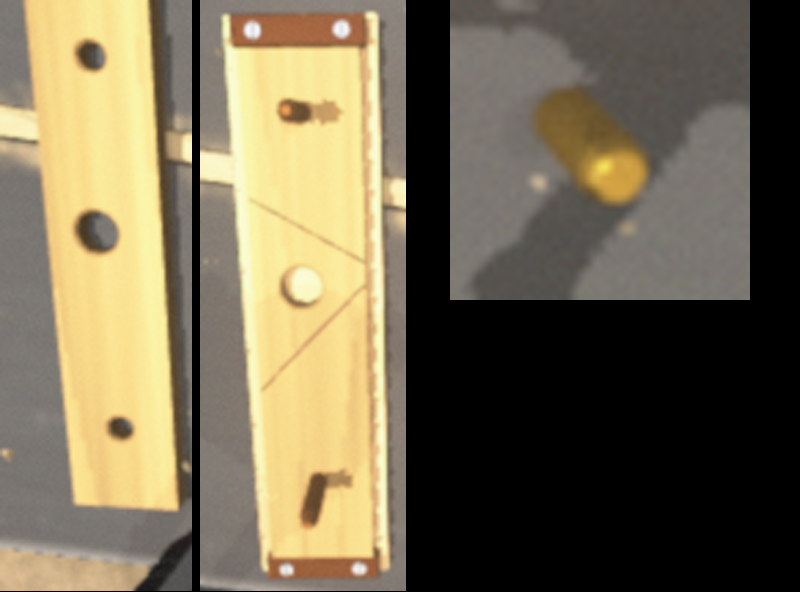

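Run:
```python
from h import *
d=np.load("w1.npz");K,T=d["K"],d["T"]
f=lambda l,ox:[((u-ox[0])/ox[2]+ox[1],v/2.75+60) for u,v in l]
B=(200,180,2.75);A=(0,70,2.75)
def c(l,z,o): return cast(f(l,o),z,K,T)
t=c([(285,111),(308,522)],.070,B);b=c([(303,111),(321,477)],.021,B);h=c([(302,286)],.021,B)
s=c([(252,30),(342,30),(286,569),(359,569)],.021,B)
print("tips",t,"base",b,"hole",h,"screws",s,s.mean(0),sep="\n")
for q in(t,b):
    v=q[0]-q[1];a=np.arctan2(v[1],v[0]);L=np.hypot(*v[:2]);u=np.array([np.cos(a),np.sin(a)]);n=np.array([-u[1],u[0]])
    o=q.mean(0)[:2]-.009*u;print("len",L,"yaw",a,"org",o,"hole pred",o+.02*u+.004*n)
v=s[:2].mean(0)-s[2:].mean(0);print("screw yaw",np.arctan2(v[1],v[0]))
# cheek rims
C=c([(91,56),(98,232),(120,428)],.012,A);v=C[0]-C[2];print("cheek",C,np.hypot(*v[:2]),np.arctan2(v[1],v[0]))
print("pin top",cast([(333.8,194.2)],.054,K,T),"bottom",cast([(324,183.5)],0.0,K,T))
```

```text
tips
[[ 0.61309971 -0.14298741  0.07      ]
 [ 0.43110126 -0.17136358  0.07      ]]
base
[[ 0.61434246 -0.14421706  0.021     ]
 [ 0.43168035 -0.17260868  0.021     ]]
hole
[[ 0.53260303 -0.15212913  0.021     ]]
screws
[[ 0.6456624  -0.11794533  0.021     ]
 [ 0.65125853 -0.15804558  0.021     ]
 [ 0.3739223  -0.15952526  0.021     ]
 [ 0.37950462 -0.19940183  0.021     ]]
[ 0.51258696 -0.1587295   0.021     ]
len 0.18419729403408452 yaw 0.15466906756753912 org [ 0.51320793 -0.15856198] hole pred [ 0.53235296 -0.15152866]
len 0.18485543309982355 yaw 0.1541986030438256 org [ 0.51411819 -0.15979516] hole pred [ 0.53326654 -0.15277086]
screw yaw 0.15142992731867105
cheek [[ 0.61837115  0.00412636  0.012     ]
 [ 0.53667645  0.00174368  0.012     ]
 [ 0.43334113 -0.00880398  0.012     ]] 0.1854812721603014 0.0697689335818225
pin top [[ 0.5212467  -0.30713645  0.054     ]] bottom [[ 0.52107886 -0.30751881  0.        ]]
```

Lengths agree to 1 % (dowels 184–185 mm vs 186). The board origin is about (0.5135,-0.159), yaw 0.153, and the pin is upright at (0.521,-0.307). Now the pin.

```bash
python3 steer.py '0 0 0 -.0135;0 0 0 0' | tail -6 | head -1; sed -i 's/d=T\[:3,:3\].T@(np.array(\[x,y,z\])-T\[:3,3\]);t=0/d=T[:3,:3].T@(np.array([x,y,z])-T[:3,3]);t=0  # axes as they stand now/' h.py; python3 -c "
from h import *
go(.5212,-.3072,.043,.153)"
```

```text
clock: 4.0
tcp [ 0.5409 -0.2003  0.2812] yaw 0.1547 shift [-0.0359  0.1026  0.2382] turn 0.0017 q6 0.94
```

```bash
python3 steer.py '-.009 .0256 .026 0;-.009 .0256 .026 0;-.009 .0256 .026 0;-.009 .0256 .026 0;0 0 .034 0' .06 40|grep pos
python3 steer.py '0 0 .034 0;0 0 .034 0;0 0 .02 0;0 0 .0122 0;0 0 0 0'|grep pos
python3 -c "
from h import *
go(.5212,-.3072,.043,.153);shot('wrist','w2')"
```

```text
position: [0.5215, -0.3129, 0.1436]
position: [0.5191, -0.3058, 0.0397]
tcp [ 0.5191 -0.3058  0.0397] yaw 0.1536 shift [ 0.0019  0.0017 -0.0033] turn 0.0006 q6 0.77
```

View pics/w2.png

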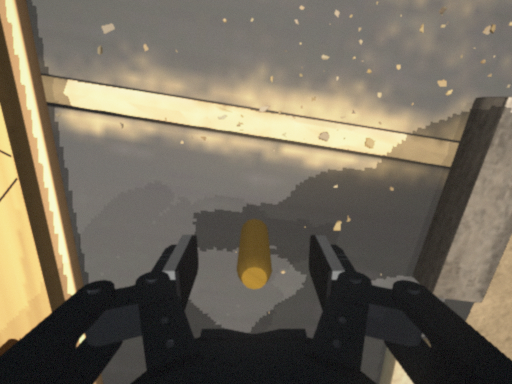

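The pin (top at (254,277)) sits centred between the open jaws. I'll settle, check, and close.

```bash
python3 steer.py '0 0 0 0;0 0 0 0' |grep pos
python3 -c "
from h import *
go(.5212,-.3072,.043,.153)"
```

```text
position: [0.522, -0.3077, 0.0445]
tcp [ 0.522  -0.3077  0.0445] yaw 0.1536 shift [-0.0007 -0.0006  0.0015] turn 0.0006 q6 0.77
```

```bash
python3 steer.py '0 0 0 0;0 0 0 0;0 0 0 0;0 0 0 0;0 0 0 0' 0 40|tail -2
python3 steer.py '0 0 0 0;0 0 -.02 0;0 0 -.025 0;0 0 0 0;0 0 0 0' |tail -6
python3 -c "
from h import *
go(.5333,-.152,.055,.153)"
```

```text
width: 0.0147
gripper_force: 39.0
clock: 5.88
position: [0.5217, -0.3076, 0.089]
ee_rot: [0.001, 0.997, 0.077, 0.001]
contact_force: [-0.4, -0.9, -1.4]
width: 0.0146
gripper_force: 39.2
tcp [ 0.5217 -0.3076  0.089 ] yaw 0.1533 shift [ 0.0352 -0.1521  0.0338] turn 0.0003 q6 0.77
```

```bash
python3 steer.py '.0088 -.038 0 0;.0088 -.038 0 0;.0088 -.038 0 0;.0088 -.0381 0 0;0 0 0 0' |grep pos
python3 steer.py '0 0 0 0;0 0 0 0;0 0 .01 0;0 0 0 0;0 0 0 0' |grep pos
python3 -c "
from h import *
go(.5333,-.152,.055,.153);shot('wrist','w3')"
```

```text
position: [0.53, -0.1441, 0.0862]
position: [0.5317, -0.1523, 0.0769]
tcp [ 0.5317 -0.1523  0.0769] yaw 0.1516 shift [0.0016 0.     0.0219] turn -0.0014 q6 1.01
```

View pics/w3.png

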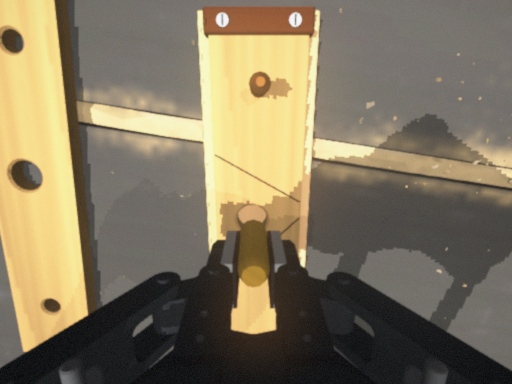

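The pin hangs over its hole, with the hole's far rim visible at (252,210) and the toe dowel tip at (260,82). Lowering.

```bash
python3 steer.py '.0014 0 .008 0;0 0 .008 0;0 0 .0055 0;0 0 0 0;0 0 0 0' |tail -6
python3 -c "
from h import *
go(.5333,-.152,.055,.153)"
```

```text
clock: 7.18
position: [0.5334, -0.151, 0.0559]
ee_rot: [-0.0, 0.997, 0.077, -0.001]
contact_force: [0.2, -0.4, -0.5]
width: 0.0149
gripper_force: 39.4
tcp [ 0.5334 -0.151   0.0559] yaw 0.1533 shift [-0.0003  0.001   0.0009] turn 0.0003 q6 1.02
```

```bash
python3 steer.py '0 .0007 .0015 0;0 0 0 0;0 0 0 0' |tail -6
python3 steer.py '0 0 0 0;0 0 0 0;0 0 0 0' .05 |tail -6
python3 steer.py '0 0 -.02 0;0 0 -.04 0;0 0 -.04 0;0 0 -.04 0;0 0 -.04 0' .085|grep pos
python3 steer.py '0 0 -.02 0;0 0 0 0;0 0 0 0' .085|grep pos
python3 - <<'E'
from h import *
im,K,T=shot("wrist","w4");np.savez("w4.npz",K=K,T=T)
go(.6,.2,.27,.15)
E
```

```text
clock: 7.43
position: [0.5342, -0.1519, 0.0553]
ee_rot: [0.0, 0.997, 0.077, 0.0]
contact_force: [-0.4, 0.1, -0.7]
width: 0.0142
gripper_force: 39.4
clock: 7.68
position: [0.5343, -0.1519, 0.0554]
ee_rot: [0.0, 0.997, 0.077, 0.0]
contact_force: [1.0, 0.8, 1.2]
width: 0.0495
gripper_force: 0.0
position: [0.5337, -0.1517, 0.2372]
position: [0.5346, -0.1521, 0.2567]
tcp [ 0.5336 -0.1517  0.255 ] yaw 0.1533 shift [ 0.1193 -0.3374 -0.015 ] turn 0.0033 q6 1.02
```

View pics/w4.png

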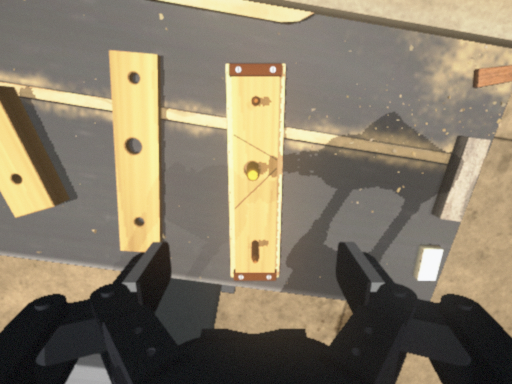

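The pin stands in its hole with its top at (253,174). Dowel tips are at about (256,100) and (255,258). Now over the blocks.

```bash
python3 steer.py '.01 -.035 0 0;.01 -.035 0 0;.01 -.035 0 0;.01 -.035 0 0;.01 -.035 0 0'|grep pos
python3 steer.py '.01 -.035 -.01 0;.01 -.035 0 0;.01 -.035 0 0;0 -.02 0 0;0 -.01 0 0'|grep pos
python3 steer.py '0 0 0 0;0 0 0 0;0 0 0 0' |grep clock
python3 - <<'E'
from h import *
d=np.load("w4.npz");print("pin",cast([(253,174)],.063,d["K"],d["T"]),"tips",cast([(256,100),(255,258)],.07,d["K"],d["T"]))
im,K,T=shot("wrist","w5");np.savez("w5.npz",K=K,T=T)
go(.6,.2,.27,.15)
cv2.imwrite("pics/w5c.png",cv2.resize(im[40:290,20:420],None,fx=2,fy=2,interpolation=cv2.INTER_CUBIC))
E
```

```text
position: [0.5555, 0.0303, 0.2527]
position: [0.5644, 0.1696, 0.2625]
clock: 9.48
pin [[ 0.53528101 -0.15225693  0.063     ]] tips [[ 0.61421846 -0.1432278   0.07      ]
 [ 0.43439486 -0.17020966  0.07      ]]
tcp [0.5657 0.1651 0.2647] yaw 0.1516 shift [ 0.0392 -0.0293 -0.0054] turn 0.0016 q6 1.59
```

View pics/w5c.png

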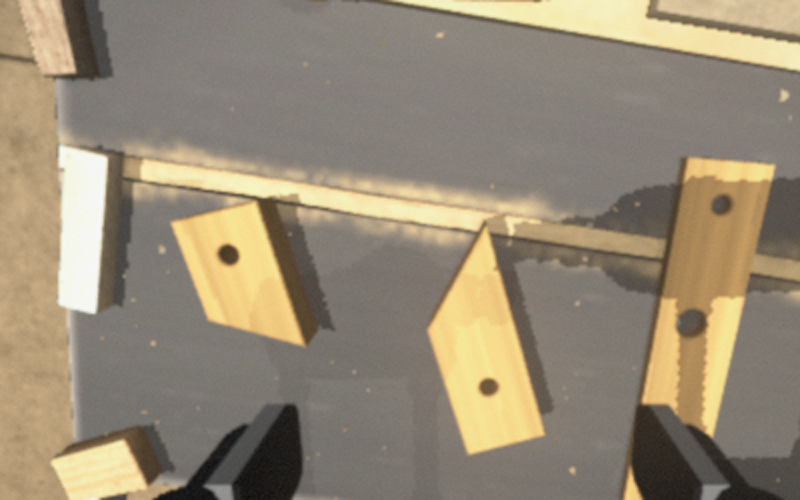

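Corners and holes of both blocks are clear in the 2× crop. The bed tip is at (487,222) with its hole at (488,387), and the toe hole is at (228,255). Fitting.

```bash
cat >> h.py <<'E'
def fit(M,W):
    M=np.asarray(M,float);W=np.asarray(W)[:,:2];m,w=M.mean(0),W.mean(0);A=M-m;B=W-w
    a=np.arctan2((A[:,0]*B[:,1]-A[:,1]*B[:,0]).sum(),(A*B).sum());Q=np.array([[np.cos(a),-np.sin(a)],[np.sin(a),np.cos(a)]])
    return w-Q@m,a,Q,np.linalg.norm((A@Q.T-B),axis=1)
E
python3 - <<'E'
from h import *
d=np.load("w5.npz");K,T=d["K"],d["T"];im=cv2.imread("pics/w5.png")
g=cv2.cvtColor(im,cv2.COLOR_BGR2GRAY)
def hole(u,v):
    u,v=u/2+20,v/2+40;r=9;y0,x0=int(v)-r,int(u)-r;p=np.clip(150.-g[y0:y0+2*r+1,x0:x0+2*r+1],0,90);yy,xx=np.mgrid[y0:y0+2*r+1,x0:x0+2*r+1];return (p*xx).sum()/p.sum(),(p*yy).sum()/p.sum()
for n,C,M,h,hm,gx in(("bed",[(487,222),(428,329),(468,454),(545,434)],[(76,-28),(20,28),(-76,28),(-76,-28)],(488,387),(-30,0),-13),
  ("toe",[(262,200),(172,222),(208,320),(305,346)],[(49,-28),(49,28),(-17,28),(-49,-28)],(228,255),(21,0),8)):
    hp=hole(*h);P=cast([(u/2+20,v/2+40) for u,v in C]+[hp],.034,K,T)
    o,a,Q,r=fit(np.array(M+[hm])/1e3,P);print(n,o.round(4),"yaw",a.round(4),"res",r.round(4),"grip",(o+Q@[gx/1e3,0]).round(4),"hole seen",P[-1].round(4),hp, "hole fit",(o+Q@np.array(hm)/1e3).round(4))
E
```

```text
bed [0.5063 0.1489] yaw 0.43 res [0.0005 0.0006 0.0005 0.0002 0.0009] grip [0.4945 0.1435] hole seen [0.4787 0.1372 0.034 ] (np.float64(263.7250653716847), np.float64(233.0324990661188)) hole fit [0.4791 0.1364]
toe [0.5238 0.3038] yaw 0.3651 res [0.0021 0.0012 0.0004 0.0011 0.0016] grip [0.5313 0.3066] hole seen [0.5435 0.3129 0.034 ] (np.float64(133.720808518318), np.float64(166.8541779462191)) hole fit [0.5434 0.3113]
```

Fits have residuals of 2 mm or less. Turning to the bed block's yaw.

```bash
python3 steer.py '0 0 0 -.1;0 0 0 -.1;0 0 0 -.08;0 0 0 0;0 0 0 0' .078|grep pos
python3 -c "
from h import *
go(.4945,.1435,.028,.43)"
```

```text
position: [0.5659, 0.1654, 0.2652]
tcp [0.5659 0.1654 0.2652] yaw 0.4294 shift [-0.0741 -0.0099  0.2372] turn -0.0006 q6 1.31
```

```bash
python3 steer.py '-.025 -.0033 .03 0;-.025 -.0033 .03 0;-.0241 -.0033 .03 0;0 0 .03 0;0 0 .03 0'|grep pos
python3 steer.py '0 0 .03 0;0 0 .03 0;0 0 .018 0;0 0 .0092 0;0 0 0 0'|grep pos
python3 steer.py '0 0 0 0;0 0 0 0'|tail -6
python3 -c "
from h import *
go(.4945,.1435,.028,.43)"
python3 steer.py '0 0 0 0;0 0 0 0;0 0 0 0;0 0 0 0;0 0 0 0' .04 60|tail -6
```

```text
position: [0.4928, 0.1436, 0.1145]
position: [0.4931, 0.1439, 0.0262]
clock: 10.95
position: [0.4957, 0.1447, 0.0292]
ee_rot: [0.0, 0.977, 0.215, 0.001]
contact_force: [0.1, 0.4, 0.1]
width: 0.0774
gripper_force: 0.0
tcp [0.4957 0.1447 0.0292] yaw 0.4326 shift [-0.0016  0.0006  0.0012] turn 0.0026 q6 1.29
clock: 11.37
position: [0.4955, 0.1447, 0.0296]
ee_rot: [0.0, 0.977, 0.215, 0.002]
contact_force: [-0.6, -0.8, 6.2]
width: 0.0546
gripper_force: 65.2
```

```bash
python3 steer.py '0 0 -.015 0;0 0 -.03 0;0 0 -.03 0;0 0 -.03 0;0 0 0 .1'|grep pos
python3 steer.py '0 0 0 .1;0 0 0 .08;0 0 0 0;0 0 0 0'|tail -6
python3 -c "
from h import *
go(.4492,-.1689,.12,.153)"
```

```text
position: [0.4981, 0.1453, 0.139]
clock: 12.12
position: [0.4941, 0.1446, 0.1331]
ee_rot: [-0.0, 0.997, 0.078, 0.0]
contact_force: [0.3, -0.0, -2.1]
width: 0.0553
gripper_force: 64.1
tcp [0.4941 0.1446 0.1331] yaw 0.1554 shift [-0.0928  0.3028  0.0131] turn 0.0024 q6 1.56
```

```bash
python3 steer.py '-.005 .017 0 0;-.0103 .0336 0 0;-.0103 .0336 0 0;-.0103 .0336 0 0;-.0103 .0336 0 0'|grep pos
python3 steer.py '-.0103 .0336 0 0;-.0103 .0336 0 0;-.0103 .0336 0 0;-.0103 .0336 0 0;-.005 .017 0 0'|grep pos
python3 steer.py '0 0 0 .0024;0 0 0 0;0 0 0 0;0 0 0 0'|grep clock
python3 - <<'E'
from h import *
go(.4492,-.1689,.12,.153)
im,K,T=shot("wrist","w6");np.savez("w6.npz",K=K,T=T)
E
```

```text
position: [0.4712, -0.0133, 0.1328]
position: [0.4489, -0.1724, 0.133]
clock: 13.28
tcp [ 0.4491 -0.1676  0.1327] yaw 0.1525 shift [-0.0001  0.0013  0.0127] turn -0.0005 q6 0.92
```

View pics/w6.png

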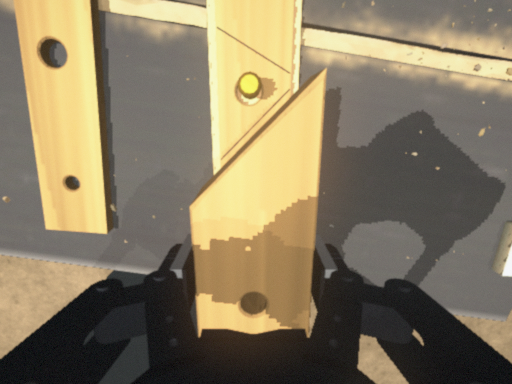

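The bed block is held level over the board. The pin top is at (250,85), the block's hole at (253,302), its tip at (325,70) and its shoulder at (191,206). Checking the block pose in the hand.

Run:
```python
from h import *
d=np.load("w6.npz");K,T=d["K"],d["T"]
zt=.1327-.0296+.034
P=cast([(326,68),(191,206),(253,302)],zt,K,T);o,a,Q,r=fit(np.array([(76,-28),(20,28),(-30,0)])/1e3,P)
print("block",o,a,r,"hole",o+Q@[-.03,0],"seen",P[-1])
print("pin",cast([(250,85)],.063,K,T),"pinhole",cast([(249,90)],.021,K,T))
print("pencil bed corner",cast([(220,162),(290,92)],.021,K,T))
u=np.array([np.cos(.153),np.sin(.153)]);n=np.array([-u[1],u[0]]);b=np.array([.5137,-.159])
print("pencil pred",b+u*-.034+n*.028,b+u*.022-n*.028,"dowel",b-.084*u)
```

```text
block [ 0.46044746 -0.16610344] 0.1522766324629061 [0.0012541  0.00098139 0.00103136] hole [ 0.43079461 -0.1706541 ] seen [ 0.43174722 -0.17025884  0.1371    ]
pin [[ 0.53344261 -0.15269861  0.063     ]] pinhole [[ 0.53259236 -0.15155771  0.021     ]]
pencil bed corner [[ 0.47361657 -0.13612433  0.021     ]
 [ 0.53592959 -0.18297416  0.021     ]]
pencil pred [ 0.47582987 -0.13650882] [ 0.53971031 -0.18332003] dowel [ 0.43068126 -0.17180192]
```

```bash
python3 steer.py '-.0005 .0012 .02 0;0 0 .02 0;0 0 .012 0;0 0 .006 0;0 0 0 0'|tail -6
python3 steer.py '0 0 .005 0;0 0 0 0;0 0 0 0'|tail -6
```

```text
clock: 13.75
position: [0.4482, -0.1687, 0.0737]
ee_rot: [-0.001, 0.997, 0.076, -0.001]
contact_force: [-0.9, -0.0, -1.2]
width: 0.0549
gripper_force: 64.2
clock: 14.0
position: [0.4491, -0.1696, 0.0702]
ee_rot: [-0.0, 0.997, 0.075, 0.0]
contact_force: [0.3, 1.4, -2.3]
width: 0.0546
gripper_force: 64.2
```

```bash
python3 steer.py '0 0 .006 0;0 0 .006 0;0 0 .005 0;0 0 0 0;0 0 0 0'|tail -6
python3 steer.py '0 0 .0015 0;0 0 0 0;0 0 0 0'|tail -6
```

```text
clock: 14.42
position: [0.4484, -0.1697, 0.0521]
ee_rot: [-0.001, 0.997, 0.075, -0.001]
contact_force: [-0.5, 3.8, -4.7]
width: 0.055
gripper_force: 64.1
clock: 14.67
position: [0.4485, -0.1697, 0.0511]
ee_rot: [-0.0, 0.997, 0.075, -0.0]
contact_force: [-0.8, 3.8, -3.0]
width: 0.0552
gripper_force: 64.3
```

```bash
python3 steer.py '0 0 0 0;0 0 0 0;0 0 0 0;0 0 0 0' .076|tail -6
python3 steer.py '0 0 -.015 0;0 0 -.04 0;0 0 -.04 0;0 0 -.04 0;0 0 -.02 0'|grep pos
python3 steer.py '0 0 0 0;0 0 0 0'|grep clock
python3 - <<'E'
from h import *
go(.5313,.3066,.028,.365)
im,K,T=shot("wrist","w7");np.savez("w7.npz",K=K,T=T)
E
```

```text
clock: 15.0
position: [0.4498, -0.1709, 0.0519]
ee_rot: [0.001, 0.997, 0.075, 0.001]
contact_force: [0.8, 0.2, 0.2]
width: 0.0761
gripper_force: 0.0
position: [0.451, -0.1715, 0.2115]
clock: 15.58
tcp [ 0.4497 -0.1707  0.2078] yaw 0.1509 shift [ 0.1519 -0.4601  0.179 ] turn -0.2141 q6 0.91
```

View pics/w7.png

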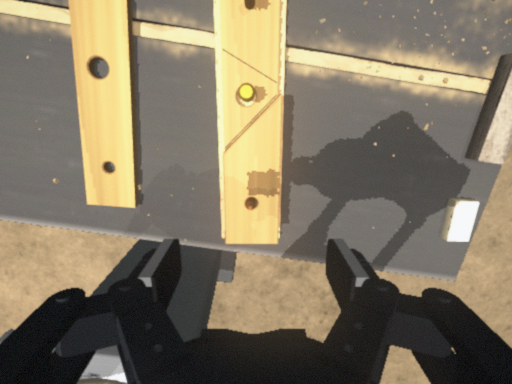

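The bed block lies flat over its dowel (hole at (250,203)), with its slope along the pencil line. On to the toe block.

```bash
python3 steer.py '.0117 -.0354 0 0;.0117 -.0354 0 0;.0117 -.0354 0 0;.0117 -.0354 0 0;.0117 -.0354 0 0'|grep pos
python3 steer.py '.0117 -.0354 0 0;.0117 -.0354 0 0;.0117 -.0354 0 0;.0117 -.0354 0 0;.0117 -.0354 0 0'|grep pos
python3 steer.py '.0117 -.0354 0 0;.0117 -.0354 0 0;.0115 -.0354 0 0;0 0 0 -.107;0 0 0 -.107'|grep pos
python3 steer.py '0 0 .03 0;0 0 .03 0;0 0 0 0;0 0 0 0'|grep pos
python3 - <<'E'
from h import *
go(.5313,.3066,.028,.365)
d=np.load("w7.npz");K,T=d["K"],d["T"]
print(cast([(251,203)],.055,K,T),cast([(246,92)],.063,K,T))
E
```

```text
position: [0.4789, 0.0153, 0.2042]
position: [0.5102, 0.1991, 0.204]
position: [0.529, 0.3097, 0.2031]
position: [0.5279, 0.3068, 0.1431]
tcp [0.5279 0.3068 0.1431] yaw 0.3649 shift [0.004  0.0014 0.1151] turn -0.0001 q6 1.62
[[ 0.42954556 -0.1720718   0.055     ]] [[ 0.53353336 -0.15214135  0.063     ]]
```

```bash
python3 steer.py '.003 .001 .03 0;0 0 .03 0;0 0 .03 0;0 0 .015 0;0 0 .009 0'|grep pos
python3 steer.py '0 0 0 0;0 0 0 0;0 0 0 0'|tail -6
python3 -c "
from h import *
go(.5313,.3066,.028,.365)"
```

```text
position: [0.5328, 0.3076, 0.0311]
clock: 17.88
position: [0.5346, 0.3085, 0.0342]
ee_rot: [-0.0, 0.983, 0.181, 0.002]
contact_force: [-0.7, -0.6, 0.5]
width: 0.0756
gripper_force: 0.0
tcp [0.5346 0.3085 0.0342] yaw 0.3648 shift [-0.0038  0.0006  0.0062] turn -0.0002 q6 1.62
```

```bash
python3 steer.py '-.0035 0 .0055 0;0 0 0 0;0 0 0 0;0 0 0 0'|grep pos
python3 -c "
from h import *
go(.5313,.3066,.028,.365)"
python3 steer.py '0 0 0 0;0 0 0 0;0 0 0 0;0 0 0 0;0 0 0 0' .04 60|tail -6
```

```text
position: [0.5299, 0.3068, 0.0274]
tcp [0.5299 0.3068 0.0274] yaw 0.365 shift [ 0.0012  0.0006 -0.0006] turn -0.0 q6 1.62
clock: 18.63
position: [0.5304, 0.307, 0.0276]
ee_rot: [-0.0, 0.983, 0.181, 0.001]
contact_force: [-0.3, -0.4, 5.1]
width: 0.0544
gripper_force: 64.7
```

```bash
python3 steer.py '0 0 -.015 0;0 0 -.03 0;0 0 -.03 0;0 0 -.03 .106;0 0 0 .106'|grep pos
python3 steer.py '0 0 0 0;0 0 0 0;0 0 0 0'|tail -6
python3 -c "
from h import *
go(.6010,-.1456,.12,.153)"
```

```text
position: [0.533, 0.3081, 0.1376]
clock: 19.3
position: [0.5287, 0.3061, 0.1303]
ee_rot: [0.001, 0.997, 0.077, -0.002]
contact_force: [-0.5, 0.1, -2.2]
width: 0.055
gripper_force: 64.2
tcp [0.5287 0.3061 0.1303] yaw 0.1551 shift [0.0017 0.4575 0.0107] turn 0.0021 q6 1.83
```

```bash
python3 steer.py '0.0017 .0176 0 0;0 .0352 0 0;0 .0352 0 0;0 .0352 0 0;0 .0352 0 0'|grep pos
python3 steer.py '0 .0352 0 0;0 .0352 0 0;0 .0352 0 0;0 .0352 0 0;0 .0352 0 0'|grep pos
python3 steer.py '0 .0352 0 0;0 .0352 0 0;0 .0352 0 0;0 .0176 0 .002;0 0 0 0'|grep pos
python3 steer.py '0 0 0 0;0 0 0 0;0 0 0 0'|grep clock
python3 - <<'E'
from h import *
go(.6010,-.1456,.12,.153)
im,K,T=shot("wrist","w8");np.savez("w8.npz",K=K,T=T)
E
```

```text
position: [0.5546, 0.1489, 0.1301]
position: [0.5814, -0.0251, 0.1302]
position: [0.6013, -0.1497, 0.13]
clock: 20.8
tcp [ 0.6005 -0.1439  0.1311] yaw 0.1525 shift [0.0003 0.0018 0.0111] turn -0.0005 q6 1.07
```

View pics/w8.png

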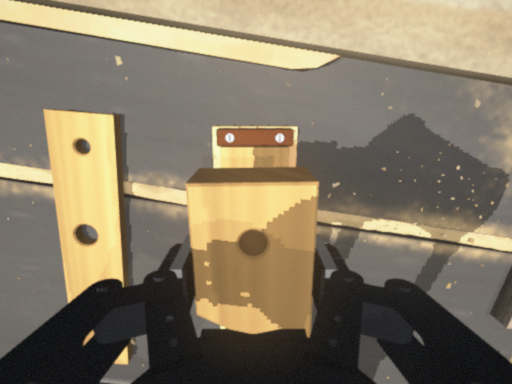

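The toe block is held level: hole at (253,242), front corners at (187,188) and (319,182).

```bash
python3 - <<'E'
from h import *
d=np.load("w8.npz");K,T=d["K"],d["T"]
P=cast([(187,188),(319,182),(253,242)],.1375,K,T);print(P);o,a,Q,r=fit(np.array([(49,28),(49,-28),(21,0)])/1e3,P);print(a,r,"hole",o+Q@[.021,0])
print("screws",cast([(230,138),(280,138)],.021,K,T), "w1 screws .6457,-.1179 .6513,-.1580")
E
python3 steer.py '.0003 .0015 .02 0;0 0 .02 0;0 0 .01 0;0 0 .006 0;0 0 0 0'|tail -6
python3 steer.py '0 0 0 0;0 0 0 0'|tail -6
```

```text
[[ 0.63601674 -0.11067677  0.1375    ]
 [ 0.64687601 -0.16442782  0.1375    ]
 [ 0.61568397 -0.14159117  0.1375    ]]
0.1887948086497537 [0.00127877 0.00046192 0.00141525] hole [ 0.61452393 -0.14240186]
screws [[ 0.64571165 -0.1181495   0.021     ]
 [ 0.65176476 -0.15767108  0.021     ]] w1 screws .6457,-.1179 .6513,-.1580
clock: 21.27
position: [0.6009, -0.1457, 0.0746]
ee_rot: [-0.001, 0.997, 0.076, -0.001]
contact_force: [-0.1, 0.2, -1.4]
width: 0.0552
gripper_force: 64.2
clock: 21.43
position: [0.6017, -0.1463, 0.0765]
ee_rot: [-0.0, 0.997, 0.076, 0.0]
contact_force: [-0.5, 1.1, -2.7]
width: 0.0551
gripper_force: 64.1
```

```bash
python3 steer.py '0 0 .006 .02;0 0 .006 0;0 0 .006 0;0 0 .005 0;0 0 0 0'|tail -6
python3 steer.py '0 0 0 0;0 0 0 0;0 0 0 0'|tail -6
```

```text
clock: 21.85
position: [0.6014, -0.1461, 0.0516]
ee_rot: [-0.001, 0.998, 0.065, -0.0]
contact_force: [0.2, 3.8, -3.4]
width: 0.055
gripper_force: 64.1
clock: 22.1
position: [0.6014, -0.1461, 0.0519]
ee_rot: [-0.001, 0.998, 0.065, -0.001]
contact_force: [1.7, 5.4, -5.1]
width: 0.055
gripper_force: 64.0
```

```bash
python3 steer.py '0 -.0008 .0025 0;0 0 0 0;0 0 0 0'|tail -6
python3 steer.py '0 0 0 0;0 0 0 0;0 0 0 0;0 0 0 0' .076|tail -6
python3 steer.py '-.005 0 -.015 0;-.01 0 -.04 0;-.01 0 -.04 0;-.01 0 -.04 0;0 0 -.04 0'|grep pos
python3 steer.py '0 0 -.02 0;0 0 0 0;0 0 0 0'|grep clock
python3 - <<'E'
from h import *
go(.5,-.05,.25,.07)
im,K,T=shot("wrist","w9");np.savez("w9.npz",K=K,T=T)
cv2.imwrite("pics/w9c.png",cv2.resize(im[20:300,40:320],None,fx=2.1,fy=2.1,interpolation=cv2.INTER_CUBIC))
E
```

```text
clock: 22.35
position: [0.6016, -0.146, 0.0502]
ee_rot: [-0.0, 0.998, 0.065, -0.0]
contact_force: [-0.9, 3.1, -2.5]
width: 0.0549
gripper_force: 64.4
clock: 22.68
position: [0.6024, -0.1469, 0.051]
ee_rot: [0.001, 0.998, 0.065, 0.001]
contact_force: [-0.2, -0.6, 1.1]
width: 0.0762
gripper_force: 0.0
position: [0.5649, -0.1509, 0.2275]
clock: 23.35
tcp [ 0.5676 -0.1512  0.2474] yaw 0.1306 shift [-0.0539 -0.1091 -0.0031] turn 0.0606 q6 1.06
```

View pics/w9c.png

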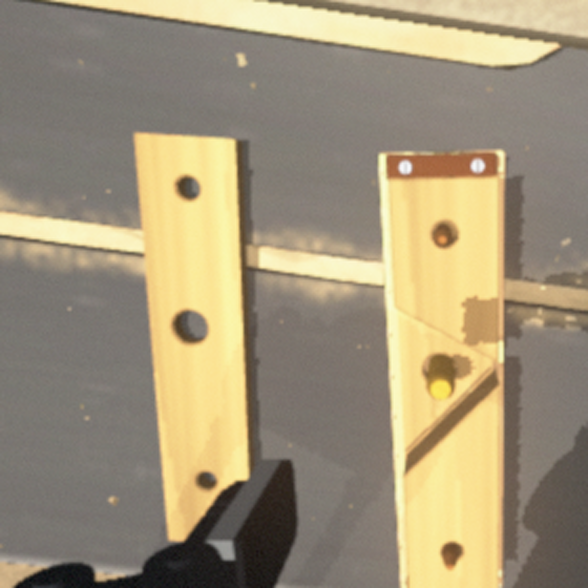

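Both blocks are down and the pin stands between them (top (441,380) in the crop). Cheek holes are at (188,187), (190,326) and (206,480). Moving over the cheek for a direct measurement.

```bash
python3 steer.py '0 -.03 0 .06;0 -.04 0 0;0 -.04 0 0;0 -.035 0 0;0 0 0 0'|grep pos
python3 steer.py '0 0 0 0;0 0 0 0;0 0 0 0'|grep clock
cat > m.py <<'E'
from h import *
def run(n,L,z,K,T,im):
    g=cv2.cvtColor(im,cv2.COLOR_BGR2GRAY);out=[]
    for u,v,r in L:
        y0,x0=int(v)-r,int(u)-r;p=np.clip(140.-g[y0:y0+2*r+1,x0:x0+2*r+1],0,70);yy,xx=np.mgrid[y0:y0+2*r+1,x0:x0+2*r+1];out.append(((p*xx).sum()/p.sum(),(p*yy).sum()/p.sum()))
    P=cast(out,z,K,T);o,a,Q,r=fit(np.array([(102,0),(20,4),(-84,0)])/1e3,P);print(n,np.round(out,1).tolist(),P[:,:2].round(4).tolist(),"org",o.round(4),"yaw",a.round(4),"res",r.round(4))
E
python3 - <<'E'
from m import *
d=np.load("w9.npz");c=lambda u,v:(u/2.1+40,v/2.1+20)
run("w9",[(*c(188,187),7),(*c(190,326),10),(*c(206,480),7)],.012,d["K"],d["T"],cv2.imread("pics/w9.png"))
K,T=d["K"],d["T"]
print("toe tip",cast([c(443,236)],.070,K,T),"pin",cast([c(441,382)],.063,K,T),"bed tip",cast([c(449,560)],.07,K,T))
im,K,T=shot("wrist","w10");np.savez("w10.npz",K=K,T=T)
uv=proj(np.array([[.6184,.004,.012],[.5367,.0017,.012],[.433,-.0088,.012]]),K,T);print(uv)
run("w10",[(*uv[0],8),(*uv[1],11),(*uv[2],8)],.012,K,T,im)
E
```

```text
position: [0.5526, -0.0001, 0.2432]
clock: 24.07
w9 [[128.4, 109.0], [128.4, 175.6], [138.0, 248.7]] [[0.619, 0.0057], [0.5366, 0.0053], [0.4336, -0.0085]] org [ 0.5172 -0.0015] yaw 0.0771 res [0.0007 0.0013 0.0006]
toe tip [[ 0.61529972 -0.14327646  0.07      ]] pin [[ 0.53818445 -0.1520636   0.063     ]] bed tip [[ 0.43374569 -0.17008992  0.07      ]]
[[247.30466829 113.92009728]
 [245.05375223 180.20568144]
 [248.05208529 253.1684975 ]]
w10 [[244.8, 113.4], [242.2, 181.0], [247.0, 253.1]] [[0.6188, 0.007], [0.5354, 0.0053], [0.433, -0.0074]] org [ 0.5165 -0.0007] yaw 0.078 res [0.0006 0.0008 0.0003]
```

View pics/w10.png

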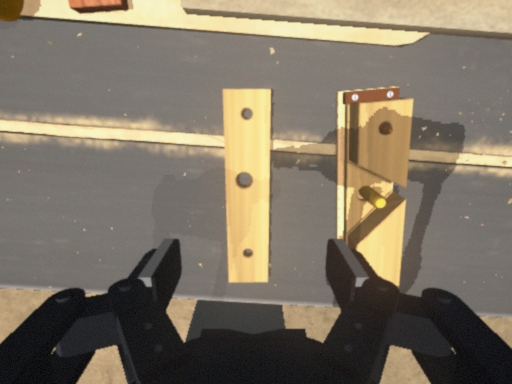

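View 10 shows the cheek outline from (223,88) to (269,282), its holes, and the assembled blocks with the pin standing upright. I've used all the allowed pictures, so I'll measure by masks from here.

Run:
```python
from h import *
d=np.load("w10.npz");K,T=d["K"],d["T"];im=cv2.imread("pics/w10.png");hsv=cv2.cvtColor(im,cv2.COLOR_BGR2HSV)
print(hsv[200,235],hsv[100,235],hsv[202,380],hsv[95,400])
m=cv2.inRange(hsv,(12,60,120),(32,255,255));s=np.zeros_like(m);s[80:290,215:280]=m[80:290,215:280];
s[:, :215]=0
# row-wise edges, skipping the pale strip rows
mid=[];
for v in list(range(95,120))+list(range(158,275)):
    x=np.flatnonzero(s[v]); 
    if len(x)>20: mid.append((x[0],x[-1]+1,v+.5))
mid=np.array(mid);w=mid[:,1]-mid[:,0];print("w px",np.percentile(w,[5,50,95]))
Lp=cast(mid[:,[0,2]],.012,K,T);Rp=cast(mid[:,[1,2]],.012,K,T);
pl=np.polyfit(Lp[:,0],Lp[:,1],1);pr=np.polyfit(Rp[:,0],Rp[:,1],1);print("edge yaw",np.arctan(pl[0]),np.arctan(pr[0]),"centre y at x=.5165",(np.polyval(pl,.5165)+np.polyval(pr,.5165))/2,"width",np.polyval(pl,.5165)-np.polyval(pr,.5165))
col=np.flatnonzero(s[:,235:262].mean(1)>128);print("rows",col[0],col[-1]+1);e=cast([(247.5,col[0]),(248.5,col[-1]+1)],.012,K,T);print(e,np.linalg.norm(e[0]-e[1]),e.mean(0))
for n in("w4","w6","w7","w9","w10"):
    d=np.load(n+".npz");h=cv2.cvtColor(cv2.imread(f"pics/{n}.png"),cv2.COLOR_BGR2HSV)
    p=proj([[.534,-.152,.063]],d["K"],d["T"])[0];y0,x0=int(p[1])-14,int(p[0])-14
    q=cv2.inRange(h[y0:y0+29,x0:x0+29],(22,170,150),(34,255,255));k,l,st,c=cv2.connectedComponentsWithStats(q)
    i=1+st[1:,4].argmax();uv=c[i]+[x0+.5,y0+.5];print(n,p.round(1),uv.round(1),st[i],cast(uv,.063,d["K"],d["T"])[0].round(4))
```

```text
[ 20 122 237] [ 22 108 248] [ 26 162 248] [  8  29 132]
w px [42. 45. 50.]
edge yaw 0.07048107821468359 0.07234817716781337 centre y at x=.5165 -0.003032651576339373 width 0.059044781039606996
rows 88 283
[[ 0.64746333  0.00561587  0.012     ]
 [ 0.38537369 -0.01250173  0.012     ]] 0.2627151053188741 [ 0.51641851 -0.00344293  0.012     ]Traceback (most recent call last):
  File "<stdin>", line 19, in <module>
ValueError: attempt to get argmax of an empty sequence
```

```bash
python3 -c "
from h import *
go(.5165,-.003,.022,.0713)
for n in('w7','w10'):
    d=np.load(n+'.npz');h=cv2.cvtColor(cv2.imread(f'pics/{n}.png'),cv2.COLOR_BGR2HSV)
    p=proj([[.534,-.152,.063]],d['K'],d['T'])[0];y0,x0=int(p[1])-14,int(p[0])-14
    q=cv2.inRange(h[y0:y0+29,x0:x0+29],(20,140,190),(34,255,255))
    c=max(cv2.findContours(q,0,1)[0],key=cv2.contourArea);print(n,p,len(c),cast(np.array(cv2.minEnclosingCircle(c)[0])+[x0+.5,y0+.5],.063,d['K'],d['T']),cv2.minEnclosingCircle(c)[1])
"
```

```text
tcp [ 0.5548 -0.0073  0.2446] yaw 0.0694 shift [-0.0376 -0.007   0.2226] turn -0.0019 q6 1.36
w7 [245.91664218  91.41903261] 40 [[ 0.53439626 -0.15237022  0.063     ]] 7.567183017730713
w10 [380.59648899 202.99693969] 28 [[ 0.53404181 -0.15164884  0.063     ]] 5.434356212615967
```

```bash
python3 steer.py '-.013 -.0023 .03 -.0019;-.013 -.0023 .03 0;-.0116 -.0023 .03 0;0 0 .03 0;0 0 .03 0'|grep pos
python3 steer.py '0 0 .03 0;0 0 .012 0;0 0 .01 0;0 0 0 0;0 0 0 0'|grep pos
python3 steer.py '0 0 0 0;0 0 0 0;0 0 0 0'|tail -6
python3 -c "
from h import *
go(.5165,-.003,.022,.0713)"
```

```text
position: [0.5162, -0.0031, 0.0943]
position: [0.5173, -0.0027, 0.0434]
clock: 25.2
position: [0.5178, -0.0021, 0.0445]
ee_rot: [0.0, 0.999, 0.036, 0.001]
contact_force: [-0.1, 0.6, -0.1]
width: 0.0763
gripper_force: 0.0
tcp [ 0.5178 -0.0021  0.0445] yaw 0.0727 shift [-0.0014  0.0008  0.0225] turn 0.0014 q6 1.36
```

```bash
python3 steer.py '-.0014 .0008 .01 .0014;0 0 .008 0;0 0 .0045 0;0 0 0 0;0 0 0 0'|tail -6
python3 steer.py '0 0 0 0;0 0 0 0'|tail -6
python3 -c "
from h import *
go(.5165,-.003,.020,.0713)"
```

```text
clock: 25.62
position: [0.5154, -0.0027, 0.0207]
ee_rot: [-0.0, 0.999, 0.036, -0.0]
contact_force: [-0.4, 0.1, -0.5]
width: 0.076
gripper_force: 0.0
clock: 25.78
position: [0.5159, -0.0028, 0.0212]
ee_rot: [0.0, 0.999, 0.036, 0.0]
contact_force: [-1.0, 0.2, 0.3]
width: 0.076
gripper_force: 0.0
tcp [ 0.5159 -0.0028  0.0212] yaw 0.0715 shift [0.0006 0.0002 0.0012] turn 0.0002 q6 1.36
```

```bash
python3 steer.py '0 0 0 0;0 0 0 0;0 0 0 0;0 0 0 0;0 0 0 0' .04 80|tail -6
python3 steer.py '0 0 -.01 0;0 0 -.02 0;0 0 -.03 0;0 0 -.03 0;0 0 -.025 0'|grep pos
python3 steer.py '0 0 0 0;0 0 0 0;0 0 0 0'|tail -6
python3 - <<'E'
from h import *
im,K,T=shot("wrist","w11");np.savez("w11.npz",K=K,T=T)
u=np.array([np.cos(.153),np.sin(.153)]);b=np.array([.5137,-.159]);p=b-.0006*u;go(p[0],p[1],.13,.153)
E
```

```text
clock: 26.2
position: [0.5158, -0.0028, 0.0219]
ee_rot: [0.0, 0.999, 0.036, 0.001]
contact_force: [-1.5, -0.3, 4.7]
width: 0.0535
gripper_force: 83.9
position: [0.5157, -0.0028, 0.1382]
clock: 26.87
position: [0.5146, -0.0027, 0.1354]
ee_rot: [-0.0, 0.999, 0.036, -0.001]
contact_force: [-0.6, -0.2, -1.6]
width: 0.0537
gripper_force: 84.6
tcp [ 0.5143 -0.0027  0.1348] yaw 0.0714 shift [-0.0123  0.156   0.0047] turn -0.0816 q6 1.36
```

```bash
python3 steer.py '0 0 0 -.0816;-.004 .025 0 0;-.006 .037 0 0;-.006 .037 0 0;-.006 .037 0 0'|grep pos
python3 steer.py '-.003 .0184 0 0;0 0 0 0;0 0 0 0;0 0 0 0;0 0 0 0'|tail -6
python3 - <<'E'
from h import *
im,K,T=shot("wrist","w12");np.savez("w12.npz",K=K,T=T)
go(.5131,-.1591,.13,.153)
Tc=tcp();zt=Tc[2,3]-.0218+.012
u=np.array([np.cos(.153),np.sin(.153)]);n=np.array([-u[1],u[0]]);o=Tc[:2,3]+.0006*u
P=np.array([[*(o+u*.102),zt],[*(o+u*.02+n*.004),zt],[*(o+u*.13+n*.028),zt],[*(o+u*.13-n*.028),zt]]);print(zt,proj(P,K,T).round(1).tolist())
np.save("P12.npy",P)
g=cv2.cvtColor(im,cv2.COLOR_BGR2GRAY);hsv=cv2.cvtColor(im,cv2.COLOR_BGR2HSV)
for r in range(3):
    c=proj(P,K,T)[r].astype(int);print(g[c[1]-10:c[1]+11:2,c[0]-12:c[0]+13:2])
E
```

```text
position: [0.5132, -0.1412, 0.134]
clock: 27.75
position: [0.5137, -0.1578, 0.135]
ee_rot: [-0.001, 0.997, 0.077, -0.001]
contact_force: [-0.3, 0.3, -0.6]
width: 0.0535
gripper_force: 84.6
tcp [ 0.5139 -0.1578  0.1353] yaw 0.1544 shift [-0.001   0.0012  0.0053] turn 0.0014 q6 0.99
0.1255126766111325 [[253.0, 28.8], [244.8, 217.1], [178.9, -54.6], [327.3, -54.8]]
[[120  95  95  99 103 107 107 103  99  96 100 107 146]
 [ 99  97 100 116 133 142 140 139 135 118 109 107 110]
 [ 94 103 130 144 146 142 143 142 141 140 133 112 109]
 [ 99 129 139 140 144 143 144 139 141 140 142 138 112]
 [118 137 140 143 146 143 142 142 138 143 141 144 127]
 [136 138 142 142 144 145 144 141 139 141 143 144 140]
 [140 138 139 142 144 141 142 141 142 139 141 144 146]
 [181 138 137 143 145 144 144 139 140 140 142 146 148]
 [184 141 141 142 144 147 142 142 142 140 143 144 147]
 [171 139 142 142 146 146 145 141 143 140 143 146 146]
 [148 139 142 143 144 146 146 142 142 140 143 144 153]]
[[219 220 222 221 223 192 150 139 110 129 107  98  96]
 [220 219 221 224 224 222 203 146 173 107  95  93  94]
 [218 220 221 220 2
[... 239 characters left out ...]
 90 101 126 139]
 [114 149 175 109 107 104 107 108  95 102 128 145 148]
 [ 85 103 101 103 108 106 108 103 107 130 141 138 119]
 [ 86  86  92  93  97 101 105 103 119 125 104  96  88]
 [ 85  89  88  88  93  91  91  91  90  90  91  92  89]]
[[29 36 46 40 29 31 28 32 30 29 33 31 38]
 [27 28 28 29 26 29 30 30 31 33 37 32 37]
 [28 24 24 28 27 31 26 33 28 32 32 33 34]
 [26 21 31 25 29 29 29 33 28 33 34 32 35]
 [21 25 27 26 26 28 26 26 30 26 32 33 34]
 [27 25 30 30 30 25 28 31 32 33 30 29 31]
 [25 30 29 24 31 30 27 30 27 30 29 33 30]
 [26 26 28 28 28 24 31 30 31 29 30 30 34]
 [27 20 25 21 24 26 27 25 26 27 29 30 30]
 [23 26 24 25 35 37 28 25 30 27 29 31 30]
 [21 26 32 39 42 37 37 27 30 29 26 29 31]]
```

Run:
```python
from h import *
d=np.load("w12.npz");K,T=d["K"],d["T"];im=cv2.imread("pics/w12.png");P=np.load("P12.npy");zt=P[0,2]
g=cv2.medianBlur(cv2.cvtColor(im,cv2.COLOR_BGR2GRAY),3)
m=np.zeros((386,514),np.uint8);n,_,_,r=cv2.floodFill(g.copy(),m,(253,36),255,12,12,4|(255<<8)|cv2.FLOODFILL_FIXED_RANGE|cv2.FLOODFILL_MASK_ONLY);print("flood",n,r)
for v in range(14,60,3): print(v,g[v,230:280:2])
c=(253,36)
e=proj(P[:1]+[[.0065,0,0]],K,T)-proj(P[:1],K,T);print("r px",e)
# cheek side edges, rows 60..200
h=cv2.cvtColor(im,cv2.COLOR_BGR2HSV);y=cv2.inRange(h,(10,60,60),(32,255,255))
for v in(10,60,100,140,180):
    x=np.flatnonzero(y[v,140:370])+140;print(v,x[0],x[-1])
```

```text
flood 556 (240, 20, 29, 26)
14 [221 219 220 218 184 169 169 143 101  97  96  98  97  97 100 106 156 191
 191 204 224 223 222 221 221]
17 [220 220 220 187 164 159 115  96  95  97  97  97  97  96  97  97 103 128
 193 196 209 222 223 223 222]
20 [220 220 210 166 160 114  97  98 107 127 140 142 140 139 126 114 108 108
 127 192 194 219 223 222 222]
23 [221 220 193 160 137  99 103 129 140 144 144 142 142 140 141 141 137 112
 111 162 194 208 223 222 222]
26 [221 220 185 160 112 105 131 139 142 144 144 143 142 141 141 141 142 140
 115 132 192 205 222 222 222]
29 [222 220 185 160 115 128 138 139 142 144 145 144 142 141 141 142 143 144
 136 138 195 207 222 222 222]
32 [221 220 200 163 149 176 144 139 141 144 145 144 143 142 140 142 144 146
 146 153 196 212 223 223 223]
35 [222 220 214 172 178 191 146 141 142 144 146 144 142 142 142 143 144 146
 150 184 201 221 223 223 223]
38 [221 221 221 194 172 169 140 140 142 143 146 145 143 142 140 143 144 149
 175 200 216 224 224 223 222]
41 [223 222 221 221 199 176 163 142 144 145 145 145 144 141 142 143 147 180
 203 215 225 224 224 224 223]
44 [222 221 221 222 221 205 181 181 167 148 148 144 138 140 149 171 200 208
 220 227 226 225 224 223 223]
47 [222 222 222 222 222 222 221 214 200 193 191 193 197 197 199 209 219 228
 228 228 226 225 224 224 224]
50 [222 222 222 222 222 223 224 225 226 227 228 226 226 228 228 229 229 229
 229 228 226 225 224 224 224]
53 [223 222 221 221 221 222 224 226 226 227 229 229 230 229 229 229 228 229
 229 228 226 225 224 224 224]
56 [223 221 221 221 221 222 224 226 226 227 229 229 230 229 229 229 229 228
 229 227 226 225 224 224 224]
59 [223 221 221 221 222 222 224 225 226 228 229 230 230 230 229 229 229 229
 229 228 227 225 224 224 224]
r px [[  2.48475844 -18.09552282]]
10 183 323
60 186 336
100 140 360
140 191 369
180 193 330
```

The toe-hole rim is found at (252.7,28.5) against a predicted (253,28.8), so the cheek sits in the hand as expected. Lowering.

```bash
python3 steer.py '-.0008 .0005 .015 .001;0 0 .015 0;0 0 .01 0;0 0 .005 0;0 0 0 0'|tail -6
python3 steer.py '0 0 0 0;0 0 0 0;0 0 0 0'|tail -6
```

```text
clock: 28.22
position: [0.5129, -0.1588, 0.0897]
ee_rot: [-0.001, 0.997, 0.076, -0.001]
contact_force: [0.4, -0.3, -0.4]
width: 0.0533
gripper_force: 84.6
clock: 28.47
position: [0.5142, -0.16, 0.0916]
ee_rot: [0.0, 0.997, 0.076, 0.001]
contact_force: [0.3, -1.3, -0.4]
width: 0.0536
gripper_force: 84.6
```

```bash
python3 steer.py '-.0005 -.001 .004 0;0 0 .004 0;0 0 0 0;0 0 0 0;0 0 0 0'|tail -6
python3 -c "
from h import *
go(.5131,-.1585,.0768,.153)"
```

```text
clock: 28.88
position: [0.513, -0.159, 0.0828]
ee_rot: [-0.0, 0.997, 0.076, -0.0]
contact_force: [-0.0, -0.8, -0.7]
width: 0.0534
gripper_force: 84.6
tcp [ 0.513  -0.159   0.0828] yaw 0.1518 shift [ 0.0002 -0.0004  0.006 ] turn -0.0012 q6 0.99
```

```bash
python3 steer.py '0 0 .0025 0;0 0 .002 0;0 0 0 0;0 0 0 0'|tail -6
python3 steer.py '0 0 .001 0;0 0 0 0;0 0 0 0'|tail -6
```

```text
clock: 29.22
position: [0.5129, -0.1589, 0.0782]
ee_rot: [-0.0, 0.997, 0.076, -0.0]
contact_force: [0.3, -0.1, -1.0]
width: 0.0538
gripper_force: 84.6
clock: 29.47
position: [0.513, -0.1589, 0.0774]
ee_rot: [-0.0, 0.997, 0.076, 0.0]
contact_force: [-1.0, 0.3, -1.4]
width: 0.0537
gripper_force: 84.6
```

```bash
python3 steer.py '0 0 0 0;0 0 0 0;0 0 0 0;0 0 0 0;0 0 0 0' .075|tail -6
python3 steer.py '0 0 -.01 0;0 0 -.03 0;0 0 -.04 0;0 0 -.04 0;0 0 -.04 0'|grep pos
python3 steer.py '.04 0 -.03 0;0 0 0 0;0 0 0 0;0 0 0 0'|grep clock
python3 - <<'E'
from m import *
im,K,T=shot("wrist","w13");np.savez("w13.npz",K=K,T=T)
u=np.array([np.cos(.153),np.sin(.153)]);n=np.array([-u[1],u[0]]);b=np.array([.5137,-.159])
P=lambda x,y,z:[*(b+u*x/1e3+n*y/1e3),z/1e3]
C=[(130,28),(130,-28),(-130,-28),(-130,28)]
print("pred cheek top corners",proj([P(x,y,67) for x,y in C],K,T).round(1).tolist())
h=cv2.cvtColor(im,cv2.COLOR_BGR2HSV);y=cv2.inRange(h,(12,60,120),(32,255,255))
ctr=proj([P(0,0,67)],K,T)[0];print(ctr)
k,l,st,c=cv2.connectedComponentsWithStats(cv2.morphologyEx(y,cv2.MORPH_OPEN,np.ones((9,9))));i=l[int(ctr[1])+15,int(ctr[0])+8];print(st[i])
cn=max(cv2.findContours((l==i).astype(np.uint8),0,1)[0],key=cv2.contourArea)
print(cv2.boxPoints(cv2.minAreaRect(cn)).round(1).tolist(),cv2.approxPolyDP(cn,4,True)[:,0].tolist())
# holes with dowels / pin
print("dowel/pin pred",proj([P(102,0,71),P(20,4,63),P(-84,0,71)],K,T).round(1).tolist())
E
```

```text
clock: 29.88
position: [0.5131, -0.159, 0.0775]
ee_rot: [0.0, 0.997, 0.076, 0.0]
contact_force: [1.1, -0.0, -0.3]
width: 0.0748
gripper_force: 0.0
position: [0.5126, -0.1587, 0.2399]
clock: 30.63
pred cheek top corners [[226.7, 80.9], [280.8, 80.8], [275.4, 295.1], [232.3, 295.1]]
[253.79868839 200.14073222]
[  215    79   123   261 16041]
[[214.3000030517578, 333.8999938964844], [227.1999969482422, 77.0999984741211], [348.6000061035156, 83.19999694824219], [335.70001220703125, 340.0]] [[227, 81], [232, 290], [220, 293], [215, 328], [248, 333], [304, 328], [308, 337], [323, 339], [337, 315], [334, 301], [275, 293], [281, 155], [312, 156], [312, 148], [293, 145], [292, 133], [282, 123], [282, 80]]
dowel/pin pred [[253.7, 109.1], [250.3, 182.7], [253.8, 265.5]]
```

The seated cheek's corners, (227,81), (282,80) and (275,293), match the predicted seated positions within about 1 px, and the gripper is clear. Handing in.

```bash
python3 -c "
from rig import manip
print(manip.sign_off())"
```

```text
the job is handed in; nothing more can be done
None
```

I assembled the plane body and handed it in at about 31 s: pin in its hole, both blocks over their dowels, and the upper cheek down on both blocks and let go. My last wrist-camera check put three cheek corners within about 1 px of the seated position and the fourth about 5 px off, but sign-off returned no verdict.

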